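# Ease the sagging gate bolt over its bent keeper and hold the book stall's gate ajar

## Task

A leaf has slipped down behind the gate of the book stall, and I want to reach in for it. Take the gate's bolt by its knob, lift the sagging bar over the bent-up lip of the keeper while you pull it back clear (do not force it against the keeper), and with the knob still in hand swing the gate towards you until the bolt side stands about 15 cm ajar; never swing it wide, or the volumes slide out. Finish while holding it there by the knob, since the spring hinges would shut it, and leave the things lying around the stall undisturbed.

Things in the scene. Friction and masses are not known exactly. Their poses are not given: they have to be found in the camera images.
- stall: Fixed open-topped dark red book stall, 398 mm wide, side boards 150 mm and front corner posts 180 mm high, long volumes in it; a low gate between the posts is its front. Origin on the table, mid-width and mid-thickness of the closed gate. x points into the stall (from the gate's front to its back), y along the closed gate from the bolt and keeper side (-y) to the hinge side (+y), z up.
- gate_hinge (a point): Point on the gate's vertical hinge axis, level with the gate's top edge (178 mm above the table), 13 mm to -x and 152 mm to +y of the stall's origin. The gate is 300 mm wide, 22 mm thick: wooden stiles and rails with a lattice of thin bars.
- gate (a joint): Angle of the gate in rad: 0 closed, growing as the bolt side swings out of the stall, towards the stall's -x (clockwise seen from above), to 1.5 at most. Spring hinges push it shut (about 0.3 N m at 0, 0.8 N m at 0.5 rad). The gap at the free edge is about 300 mm x angle: 0.5 rad is 15 cm ajar. While the bolt is in the keeper the gate cannot open.
- bolt: Steel bolt on the front of the gate's top rail, moving with the gate: a flat bar 10 x 16 mm high, 209 mm long, lying along the gate in two oversize straps, an upright knob on it. Origin on the bar's underside below the knob (142 mm above the table at rest); axes as the stall's while the gate is shut. Nose tip 99 mm to -y; a 16 mm long notch underneath begins 18 mm behind it. 0.2 to 0.45 kg.
- bolt_knob (a point): Middle of the bolt's knob, an upright steel cylinder 20 mm in diameter and 36 mm high on a thinner neck; the point is on its axis at half height, 198 mm above the table at rest, so the knob spans 180 to 216 mm and stands just above the gate's top edge (178 mm). It can be pinched from above. With the bolt home it is 20 mm to -x and 90 mm to -y of the stall's origin.
- bolt_draw (a joint): How far the bar is drawn back out of the keeper, in m: 0 fully home, 0.055 fully drawn; it moves along the gate towards the hinge (stall +y when the gate is closed) with about 1 to 2 N of friction. Unlifted, it catches on the lip at about 0.008. The nose is clear of the keeper beyond 0.032.
- bolt_rise (a joint): How far the bar is lifted in its loose straps, in m: 0 sagging at rest, 0.012 at most; it drops back by its weight. It must be raised more than 5 mm to pass the lip.
- keeper: The steel keeper on the front face of the stall's -y post: a hoop 30 mm long that the bolt's nose sits in, closed in front, its floor's mouth edge bent up into a lip. Fixed to the stall.
- keeper_lip (a point): Top of the keeper's bent-up lip, 4 mm thick along the bar, 5 mm above the underside of the resting bar (147 mm above the table), 20 mm to -x and 161 mm to -y of the stall's origin. With the bolt home it stands in the notch of the bar; the nose behind it cannot pass until the bar is lifted.
- spectacle_case: Black spectacle case 160 x 62 x 40 mm on the table; origin under its middle. To be left alone.
- tea_bowl: White tea bowl, 110 mm across, 62 mm high, on the table; origin under its middle. To be left alone.
- brass_bell: Brass hand bell standing on the table, 72 mm across, 108 mm high; origin under its middle. To be left alone.

How it is judged (in metres and radians):
On the way, in this order (a step that is already met when the one before it is completed fails the run):
1. the bar is lifted more than 5 mm, over the lip, while it is being drawn past it (drawn 9 mm or more), the gate still closed (value of joint bolt_rise above 0.0045 m and value of joint bolt_draw above 0.009 m and value of joint gate below 0.1 rad), for 0.05 s.
2. the bolt is drawn clear of the keeper (more than 32 mm) before the gate opens (value of joint bolt_draw above 0.032 m and value of joint gate below 0.1 rad), for 0.05 s.
At the end, for the whole second after the job is handed in: The gate stands still at 0.36 to 0.66 rad (its free edge about 11 to 20 cm ajar), held by the fingers on the bolt (contact over 1.5 N) (value of joint gate between 0.36 and 0.66 rad and velocity of joint gate between -0.06 and 0.06 rad/s and contact force between the fingers and bolt above 1.5 N); the arm keeps its last pose, push and grip.
It fails at once if the bolt is forced against the keeper (over 40 N) (contact force between bolt and keeper above 40 N).
It fails at once if the gate is swung wide (over 0.85 rad, about 25 cm) (value of joint gate above 0.85 rad).
It fails at once if a bystander is moved by more than 20 mm (distance of any of spectacle_case, tea_bowl, brass_bell from where it was at the start of the episode above 0.02 m).
It also fails if it takes over 38 s, if anything falls off the work surface, if the arm or the gripper's body presses on something with over 40 N, if the wrist force passes 120 N, or if a joint passes its speed limit or range.

## Robot

A 6-joint arm with a two-finger parallel gripper is mounted at the origin on the work surface. World frame = base frame: x ahead of the robot, y to its left, z up, the work surface at z = 0. Lengths are in mm, angles in degrees, forces in N, time in s.
With the tool pointing down it reaches from about 350 to 850 mm from the base axis. Payload 8.1 kg.
Tool frame: the origin (TCP) lies at the very end of the fingers, on their centre line; the grasp point (between the pads) lies 19 mm behind it (r.grip_depth is the distance from the TCP to the grasp point, in mm); y points along the fingers, z is the direction in which the jaws open and shut, and the axes are right-handed (so a half turn about y gives the same grasp; the last joint's range is limited). The gripper opens to 85 mm and grips with 20 to 120 N. Pads are 22 mm wide; open, the fingers measure 114 mm over their backs; the gripper's body (76 mm by 85 mm) begins 54 mm behind the grasp point. The pads swing forward as they close: fully open they stand 13 mm farther back than shut.
Start: joints at [65.581, 7.471, 85.268, -0, 87.261, -4.893], TCP at [200.523, 565.505, 231.292] pointing down, gripper open.
Joint ranges: [-169.43, 169.43], [-51.17, 129.36], [1.28, 143.12], [-76.62, 256.62], [0, 156.53], [-152.29, 152.29]. Speed limits (degrees/s): [136.94, 136.94, 159.86, 180, 180, 180].

## Interface

Orientations are given as [roll, pitch, yaw] about the fixed x, y, z axes, in that order (R = Rz(yaw) Ry(pitch) Rx(roll)).
In Python, from bench import readout, eyes, r gives the robot as it stands. The module is installed in compiled form; this text tells all that it offers.
- The arm moves only by the tool move_arm, never from a script. Its argument "motion" is text: rows parted by semicolons, each of 6 numbers parted by spaces: the shift along the world's x, y, z in cm, then the turn, a rotation vector about the world's x, y, z in degrees. A call has 1 to 10 rows; each row is the pose to reach, as a shift and turn from the pose commanded when the call began; what a row does not reach only later rows make up. A row lasts 1/12 s, in which the tool goes at most 41.7 mm and 7.16 degrees, less where a joint would pass 70% of its speed; a pose out of reach is approached as far as the arm can. A call with a gripper value outside its range is refused whole. "fingers" is the finger opening in cm, from 0 to 8.54, set as the call begins (left out, the last holds). The fingers move at their own pace and stop on an object; "squeeze" is the grip in N (left out, the last holds). Time passes only in rows, so rows that repeat a pose let the fingers close. It gives the time, the measured TCP pose, the force and the opening at its end, in the units of the state.
- readout.sense(): the state, without advancing time (a new reading comes with each control period).
- eyes.snapshot(name): name is "scene" or "top" or "wrist"; returns a dict with "image" (400x640x3 uint8, blue, green, red), "fx", "fy", "cx", "cy" (pixels), "world_to_cam" (4x4, takes a point from world to camera coordinates). Camera axes: x right, y down, z forward; pixel columns grow to the right and rows downward; lengths in mm; the calibration is good to about 2 mm. A picture is of the moment at which its call begins. There is no depth.
- r.hand_in(): hands the job in, once; it reports no verdict.
The state is a dict: "time": time; "joint_pos": joint angles; "qd": joint speeds; "joint_efforts": joint torques, N m; "tool_pos": TCP position; "tcp_rot": TCP orientation; "ft_force": force on the tool from outside, world axes, zero at the start; "wrist_torque": the same for the moment, N m; "finger_gap": finger opening in mm.
Only numpy, scipy, OpenCV 4.12 (cv2) and the standard library are available. Lean on these libraries where they do the work, as an engineer would, in place of code of your own. Each camera call takes 0.05 s, during which the arm holds its last target. There are 200 camera calls.

## Working session

There is one attempt and no reset: what is moved stays moved. The work goes in short steps, Python scripts to look and compute and a tool call to move; the robot and the scene stay as the last step left them, time stands still between calls to the robot, and variables do not carry over. Pictures are saved under pics/ and viewed, about 8 in all and at most 12, crops included, and the job is handed in when it is done.

Besides the shell and the picture viewer there is one more tool, called after "Call:" by a JSON object that holds its "name" and its "arguments". move_arm: Moves the arm, as the interface text tells. Its arguments: {"type":"object","properties":{"motion":{"type":"string"},"fingers":{"type":"number"},"squeeze":{"type":"number"}},"required":["motion"]}

```bash
mkdir -p pics; python3 - <<'E'
from bench import readout, eyes, r
import cv2,numpy as np,pickle
print(readout.sense())
for n in ("scene","top"):
    s=eyes.snapshot(n); cv2.imwrite(f"pics/{n}0.png",s["image"]); pickle.dump(s,open(f"{n}0.pkl","wb"))
    print(n,s["fx"],s["cx"],s["cy"]); print(np.round(s["world_to_cam"],3))
E
```

```text
{'time': 0.0, 'joint_pos': array([ 6.55826682e+01,  7.51649482e+00,  8.53305794e+01, -7.87370992e-04,
        8.72623475e+01, -4.89305574e+00]), 'qd': array([-0.04600984, -0.07624786,  0.04358194,  0.08046669,  0.00904345,
        0.0503591 ]), 'joint_efforts': array([ 2.95771300e-03, -5.69392061e+01, -5.00558710e+01,  5.93634786e-05,
        1.49261701e-02, -2.13213946e-05]), 'tool_pos': array([200.27224668, 564.9878612 , 230.21752928]), 'tcp_rot': array([-9.01090900e+01,  8.54971486e-03, -1.95242459e+01]), 'ft_force': array([-0.25739536, -0.3693329 , -0.50226963]), 'wrist_torque': array([-0.04546075,  0.03251918, -0.01881974]), 'finger_gap': 85.41367489843483}
scene 366.1079070303573 313.51100836548824 200.34916738069194
[[ 4.730000e-01  8.810000e-01  2.200000e-02 -2.983980e+02]
 [ 5.390000e-01 -2.700000e-01 -7.980000e-01 -1.428080e+02]
 [-6.970000e-01  3.890000e-01 -6.020000e-01  1.293297e+03]
 [ 0.000000e+00  0.000000e+00  0.000000e+00  1.000000e+00]]
top 397.24267785476434 320.13452916280477 194.54348219397264
[[ 3.00000e-03 -1.00000e+00 -0.00000e+00  8.15780e+01]
 [-9.97000e-01 -3.00000e-03 -7.10000e-02  5.18986e+02]
 [ 7.10000e-02  0.00000e+00 -9.97000e-01  1.26843e+03]
 [ 0.00000e+00  0.00000e+00  0.00000e+00  1.00000e+00]]
```

View pics/scene0.png

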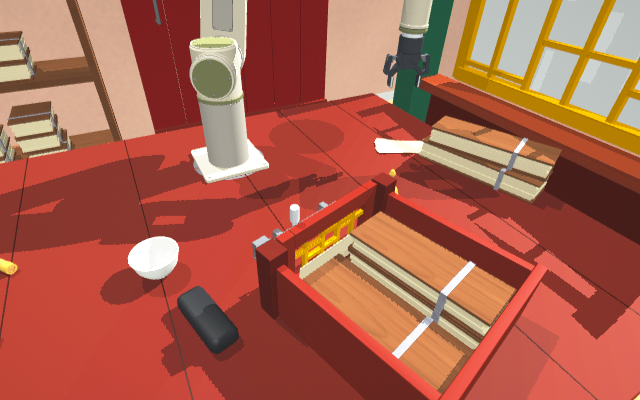

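View pics/top0.png

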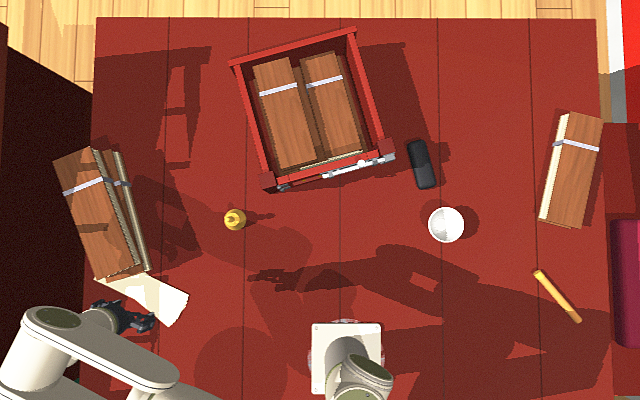

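The scene view shows the knob at about (294,214) and keeper at (262,243). In the top view the knob is at about (362,163), the keeper near (388,158) and the hinge near (270,185). I'll enlarge both views.

```bash
python3 - <<'E'
import cv2,numpy as np
a=cv2.imread("pics/scene0.png")[170:270,240:410]; b=cv2.imread("pics/top0.png")[130:200,250:410]
a=cv2.resize(a,None,fx=4.5,fy=3,interpolation=0)[:300,:765]; b=cv2.resize(b,(765,300),interpolation=0)
cv2.imwrite("pics/crop0.png",np.vstack([a,b]))
E
```

```text
(no output)
```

View pics/crop0.png

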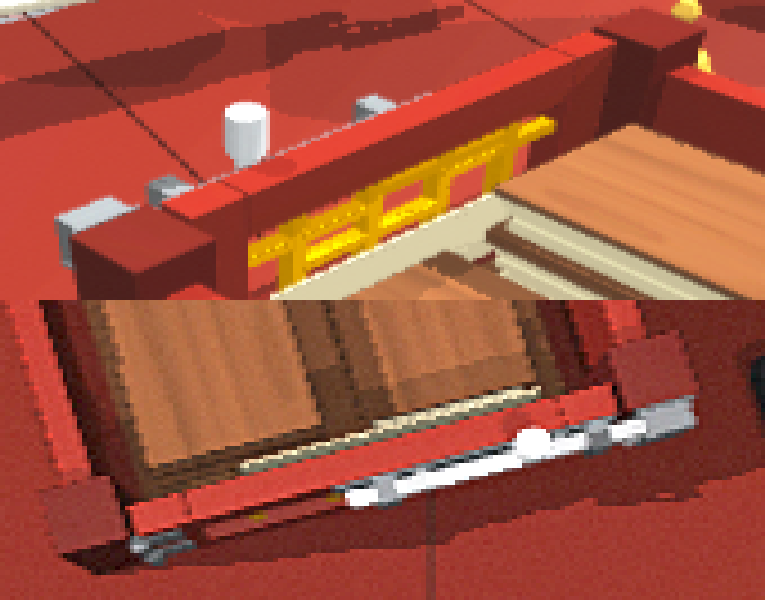

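```bash
cat > h.py <<'E'
import numpy as np,pickle
def ray(s,u,v):
    M=s["world_to_cam"];R=M[:3,:3];t=M[:3,3]
    return -R.T@t, R.T@np.array([(u-s["cx"])/s["fx"],(v-s["cy"])/s["fy"],1])
def onz(s,u,v,z):
    o,d=ray(s,u,v); return o+d*(z-o[2])/d[2]
def tri(a,b):
    A=[];y=[]
    for o,d in (a,b):
        d=d/np.linalg.norm(d);P=np.eye(3)-np.outer(d,d);A.append(P);y.append(P@o)
    return np.linalg.lstsq(np.vstack(A),np.hstack(y),rcond=None)[0]
E
python3 - <<'E'
from h import *
np.set_printoptions(precision=1,suppress=True)
T=pickle.load(open("top0.pkl","rb"));S=pickle.load(open("scene0.pkl","rb"))
ct=lambda x,y:(250+x/4.78,130+(y-300)/4.286)
cs=lambda x,y:(240+x/4.5,170+y/3)
print("knobtop top",onz(T,*ct(532,440),216))
print("knob scene mid",onz(S,*cs(245,133),198),"topdisc",onz(S,*cs(246,109),216))
print("tri top", tri(ray(T,*ct(532,440)),ray(S,*cs(246,109))))
a=onz(T,*ct(132,533),178);b=onz(T,*ct(618,405),178);d=b-a;print("gate front edge",a,b,np.linalg.norm(d),np.degrees(np.arctan2(d[1],d[0])))
a=onz(T,*ct(340,505),158);b=onz(T,*ct(645,427),158);d=b-a;print("bar",a,b,np.linalg.norm(d),np.degrees(np.arctan2(d[1],d[0])))
P=onz(T,*ct(655,367),180);Q=onz(T,*ct(85,517),180);d=P-Q;print("posts",P,Q,np.linalg.norm(d),np.degrees(np.arctan2(d[1],d[0])))
for n,c,z in(("case",(422,163),40),("bowl",(446,224),62),("bell",(234,219),100)):print(n,onz(T,*c,z))
E
```

```text
knobtop top [593.1 -30.  216. ]
knob scene mid [595.9 -30.1 198. ] topdisc [593. -28. 216.]
tri top [593.4 -29.2 216.7]
gate front edge [535.9 204.1 178. ] [622.6 -85.5 178. ] 302.32730107829036 -73.34464802588369
bar [557.3  80.5 158. ] [ 611.1 -104.8  158. ] 192.90750486138177 -73.81440521282259
posts [ 647.9 -107.5  180. ] [546.3 232.  180. ] 354.3463589227926 -73.33901459300462
case [ 619.5 -242.8   40. ]
bowl [ 424.9 -308.9   62. ]
bell [438.  343.2 100. ]
```

Call:
{"name": "move_arm", "arguments": {"motion": "19.7 -29.8 5.9 0 0 36.1; 19.7 -29.8 5.9 0 0 36.1; 19.7 -29.8 5.9 0 0 36.1; 19.7 -29.8 5.9 0 0 36.1; 19.7 -29.8 5.9 0 0 36.1; 19.7 -29.8 5.9 0 0 36.1; 19.7 -29.8 5.9 0 0 36.1; 19.7 -29.8 5.9 0 0 36.1; 19.7 -29.8 5.9 0 0 36.1; 19.7 -29.8 5.9 0 0 36.1", "fingers": 6, "squeeze": 50}}

```text
time: 0.93
tool_pos: [401.2, 262.2, 291.5]
tcp_rot: [-90.1, -0.1, 16.2]
ft_force: [0.1, 0.7, -0.1]
finger_gap: 60.2
```

Call:
{"name": "move_arm", "arguments": {"motion": "19.7 -29.7 0 0 0 0; 19.7 -29.7 0 0 0 0; 19.7 -29.7 0 0 0 0; 19.7 -29.7 0 0 0 0; 19.7 -29.7 0 0 0 0; 19.7 -29.7 0 0 0 0; 19.7 -29.7 0 0 0 0; 19.7 -29.7 0 0 0 0; 19.7 -29.7 0 0 0 0; 19.7 -29.7 0 0 0 0"}}

```text
time: 1.77
tool_pos: [595.8, -33.8, 288.7]
tcp_rot: [-90.0, 0.1, 16.3]
ft_force: [0.2, -0.3, 0.3]
finger_gap: 60.0
```

Call:
{"name": "move_arm", "arguments": {"motion": "0 0 -2 0 0 0; 0 0 -2 0 0 0; 0 0 -2 0 0 0; 0 0 -2 0 0 0"}}

```text
time: 2.1
tool_pos: [594.2, -28.8, 270.4]
tcp_rot: [-90.0, 0.0, 16.6]
ft_force: [0.6, -0.5, 1.3]
finger_gap: 60.2
```

```bash
python3 - <<'E'
from bench import readout, eyes
import cv2,numpy as np,pickle
q=readout.sense();print(q["tool_pos"],q["tcp_rot"],q["joint_pos"])
w=eyes.snapshot("wrist");s=eyes.snapshot("scene");pickle.dump((w,s),open("p1.pkl","wb"))
a=cv2.resize(w["image"],(560,350));b=cv2.resize(s["image"][150:270,220:420],(560,249) if 0 else (415,249),interpolation=0)
c=np.zeros((600,560,3),np.uint8);c[:350]=a;c[350:599,:415]=b
cv2.imwrite("pics/p1.png",c)
E
```

```text
[594.16558739 -28.77664026 270.42912439] [-8.99774216e+01  3.55361804e-02  1.66146847e+01] [-7.71401462e+00  5.96323114e+00  8.28343651e+01  5.93489119e-03
  9.12440858e+01 -1.14328566e+02]
```

View pics/p1.png

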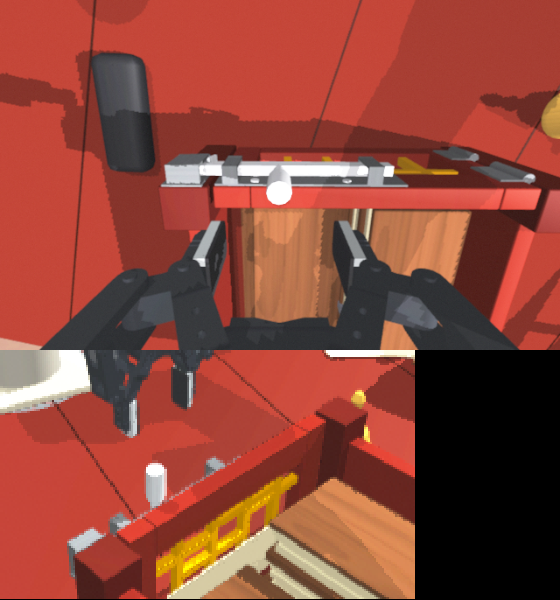

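The wrist view shows the knob top disc at about (279,190) in the picture, or (319,217) full size, roughly midway between the fingers. The rail runs almost along the jaw direction. I'll cast that ray as a check.

```bash
python3 - <<'E'
from h import *
w,s=pickle.load(open("p1.pkl","rb"))
k=1/.875
print(onz(w,279*k,190.5*k,216)); print(onz(s,220+155*200/415,150+(469-350)*120/249,216))
a=onz(w,215*k,208*k,178);b=onz(w,535*k,206*k,178);print(a,b,np.degrees(np.arctan2(*(b-a)[1::-1])))
# keeper/bar: rail back top edge above; bar front top edge
a=onz(w,215*k,162*k,158);b=onz(w,393*k,165*k,158);print(a,b,np.degrees(np.arctan2(*(b-a)[1::-1])))
E
```

```text
[589.6931156  -29.72058615 216.        ]
[596.05291196 -29.40075008 216.        ]
[637.81064897 -77.34380131 178.        ] [550.91908869 206.31795262 178.        ] 107.03092794952562
[601.18803432 -89.919366   158.        ] [555.34118526  73.82904655 158.        ] 105.64136830761298
```

Call:
{"name": "move_arm", "arguments": {"motion": "-0.1 0 -2 0 0 0; -0.1 0 -4 0 0 0; -0.1 0 -6 0 0 0; -0.1 0 -7.5 0 0 0; -0.1 0 -8.2 0 0 0; -0.1 0 -8.6 0 0 0; -0.1 0 -8.6 0 0 0"}}

```text
time: 2.78
tool_pos: [593.5, -29.2, 184.3]
tcp_rot: [-90.0, 0.0, 16.6]
ft_force: [0.1, 0.2, 0.5]
finger_gap: 59.8
```

Call:
{"name": "move_arm", "arguments": {"motion": "0 0 0 0 0 0; 0 0 0 0 0 0; 0 0 0 0 0 0; 0 0 0 0 0 0; 0 0 0 0 0 0; 0 0 0 0 0 0; 0 0 0 0 0 0; 0 0 0 0 0 0", "fingers": 1, "squeeze": 50}}

```text
time: 3.45
tool_pos: [594.3, -29.6, 185.8]
tcp_rot: [-90.0, -0.1, 16.6]
ft_force: [-0.9, 0.0, 5.8]
finger_gap: 18.9
```

Call:
{"name": "move_arm", "arguments": {"motion": "0 0 0.3 0 0 0; 0 0 0.6 0 0 0; 0 0 0.8 0 0 0; 0 0 0.9 0 0 0; 0 0 0.9 0 0 0; 0 0 0.9 0 0 0"}}

```text
time: 3.95
tool_pos: [593.5, -29.5, 193.1]
tcp_rot: [-90.0, 0.0, 16.6]
ft_force: [2.4, -0.5, -3.1]
finger_gap: 18.3
```

```bash
python3 - <<'E'
from bench import readout, eyes
import cv2,numpy as np,pickle
q=readout.sense();print(q["tool_pos"],q["tcp_rot"],q["ft_force"],q["wrist_torque"])
w=eyes.snapshot("wrist");s=eyes.snapshot("scene")
a=cv2.resize(w["image"],(560,350));b=cv2.resize(s["image"][150:270,220:420],(415,249),interpolation=0)
c=np.zeros((600,560,3),np.uint8);c[:350]=a;c[350:599,:415]=b
cv2.imwrite("pics/p2.png",c)
E
```

```text
[593.47988557 -29.51795305 193.13720457] [-8.99974750e+01  1.07168169e-02  1.65735260e+01] [ 2.44651139 -0.49402575 -3.06816685] [-0.08165217 -0.34778495 -0.03091723]
```

View pics/p2.png

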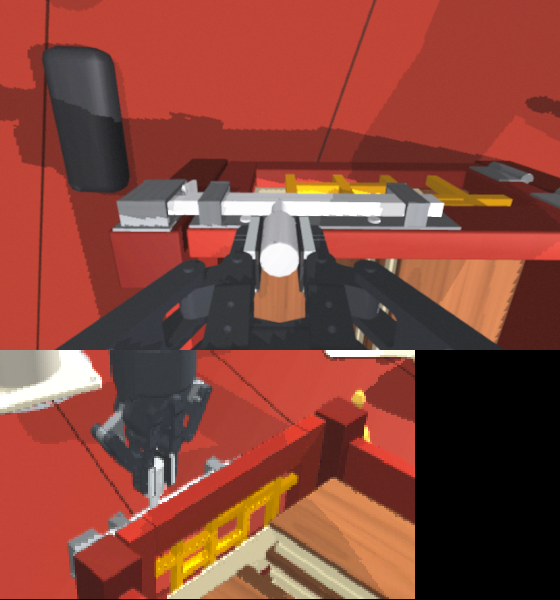

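Lifted about 8 mm, with the bar's weight of about 3 N on the wrist. The wrist view shows the knob between the pads at (280,258) and the bar level. Next I'll draw it along stall +y, which is (-0.286, 0.958).

Call:
{"name": "move_arm", "arguments": {"motion": "-0.06 0.19 0 0 0 0; -0.11 0.38 0 0 0 0; -0.17 0.57 0 0 0 0; -0.23 0.77 0 0 0 0; -0.29 0.96 0 0 0 0; -0.34 1.15 0 0 0 0; -0.4 1.34 0 0 0 0; -0.46 1.53 0 0 0 0; -0.46 1.53 0 0 0 0"}}

```text
time: 4.8
tool_pos: [588.8, -13.6, 193.3]
tcp_rot: [-90.0, -0.0, 16.6]
ft_force: [1.6, 1.4, -3.0]
finger_gap: 18.3
```

Call:
{"name": "move_arm", "arguments": {"motion": "-0.11 0.38 0 0 0 0; -0.23 0.77 0 0 0 0; -0.34 1.15 0 0 0 0; -0.46 1.53 0 0 0 0; -0.57 1.92 0 0 0 0; -0.69 2.3 0 0 0 0; -0.8 2.68 0 0 0 0; -0.86 2.87 0 0 0 0; -0.86 2.87 0 0 0 0; -0.86 2.87 0 0 0 0"}}

```text
time: 5.63
tool_pos: [580.2, 15.0, 193.3]
tcp_rot: [-90.0, -0.0, 16.6]
ft_force: [1.9, 1.7, -2.8]
finger_gap: 18.5
```

```bash
python3 - <<'E'
from bench import readout, eyes
import cv2,numpy as np
q=readout.sense();p=q["tool_pos"];print(p,q["tcp_rot"],q["ft_force"],q["wrist_torque"])
w=eyes.snapshot("wrist");cv2.imwrite("pics/p3.png",w["image"])
# plan: rotate tool about hinge, two hinge estimates
y=np.array([-.286,.958]);x=np.array([.958,.286])
k0=np.array([593.7,-29.5]);H=k0+7*x+242*y;print("hinge",H)
c0=p[:2]
for t in np.arange(.05,.51,.05):
    c,s=np.cos(-t),np.sin(-t);d=np.array([[c,-s],[s,c]])@(c0-H)+H-c0
    print(round(t,2),np.round(d/10,2),round(-np.degrees(t),2))
E
```

```text
[580.24389494  15.01544235 193.31688401] [-8.99688394e+01 -3.69333082e-03  1.66029401e+01] [ 1.85968139  1.72412973 -2.79281121] [ 0.2426852  -0.39448411 -0.07787022]
hinge [531.194 204.338]
0.05 [-0.95 -0.22] -2.86
0.1 [-1.91 -0.4 ] -5.73
0.15 [-2.88 -0.52] -8.59
0.2 [-3.86 -0.6 ] -11.46
0.25 [-4.84 -0.62] -14.32
0.3 [-5.81 -0.6 ] -17.19
0.35 [-6.79 -0.53] -20.05
0.4 [-7.76 -0.42] -22.92
0.45 [-8.72 -0.25] -25.78
0.5 [-9.68 -0.03] -28.65
```

View pics/p3.png

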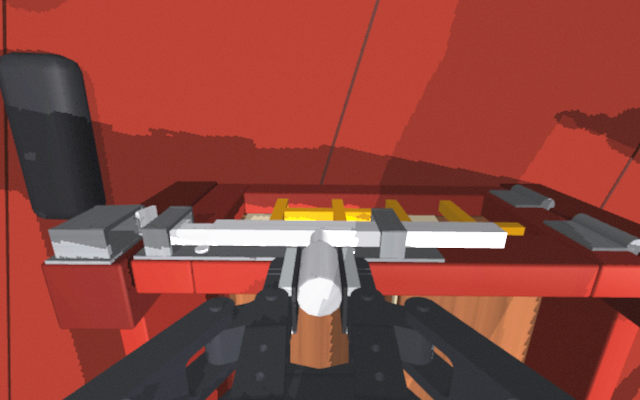

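The picture shows the nose at about (170,238), inside the strap and well clear of the keeper mouth at (150,215). Now I'll swing the gate along the hinge arc, checking force partway.

Call:
{"name": "move_arm", "arguments": {"motion": "-0.5 -0.1 0 0 0 -1.4; -0.95 -0.22 0 0 0 -2.86; -1.43 -0.31 0 0 0 -4.3; -1.91 -0.4 0 0 0 -5.73; -2.4 -0.46 0 0 0 -7.16; -2.88 -0.52 0 0 0 -8.59; -3.37 -0.56 0 0 0 -10; -3.86 -0.6 0 0 0 -11.46; -3.86 -0.6 0 0 0 -11.46"}}

```text
time: 6.43
tool_pos: [540.8, 8.4, 193.3]
tcp_rot: [-90.0, 0.0, 5.0]
ft_force: [3.0, 0.3, -3.4]
finger_gap: 18.9
```

Call:
{"name": "move_arm", "arguments": {"motion": "-0.5 -0.01 0 0 0 -1.4; -0.98 -0.02 0 0 0 -2.86; -1.46 -0.01 0 0 0 -4.3; -1.95 0 0 0 0 -5.73; -2.44 0.03 0 0 0 -7.16; -2.93 0.07 0 0 0 -8.59; -3.41 0.12 0 0 0 -10; -3.9 0.18 0 0 0 -11.46; -4.38 0.26 0 0 0 -12.9; -4.86 0.35 0 0 0 -14.32"}}

```text
time: 7.27
tool_pos: [492.8, 12.0, 193.4]
tcp_rot: [-90.0, -0.0, -9.3]
ft_force: [4.2, -0.6, -3.7]
finger_gap: 18.8
```

Call:
{"name": "move_arm", "arguments": {"motion": "-0.5 0.1 0 0 0 -1.4; -0.96 0.22 0 0 0 -2.86; -0.96 0.22 0 0 0 -2.86; -0.96 0.22 0 0 0 -2.86; -0.96 0.22 0 0 0 -2.86; -0.96 0.22 0 0 0 -2.86; -0.96 0.22 0 0 0 -2.86"}}

```text
time: 7.85
tool_pos: [483.7, 14.0, 193.3]
tcp_rot: [-90.0, -0.0, -12.1]
ft_force: [5.0, -1.6, -4.5]
finger_gap: 18.4
```

```bash
python3 - <<'E'
from bench import readout, eyes
import cv2,numpy as np
from h import *
q=readout.sense();print(q["time"],q["tool_pos"],q["tcp_rot"],q["ft_force"],q["wrist_torque"],q["finger_gap"],np.abs(q["qd"]).max())
w=eyes.snapshot("wrist");t=eyes.snapshot("top");pickle.dump((w,t),open("p4.pkl","wb"))
c=np.vstack([cv2.resize(w["image"],(480,300)),cv2.resize(t["image"][110:230,220:412],(480,300),interpolation=0)]);cv2.imwrite("pics/p4.png",c)
E
```

```text
7.85 [483.70224697  13.99030453 193.32981628] [-9.00139113e+01 -7.79731704e-03 -1.20615403e+01] [ 4.96682402 -1.62868365 -4.54961722] [-0.19791504 -0.69870701  0.01044879] 18.441935005448713 0.09639831653892496
```

View pics/p4.png

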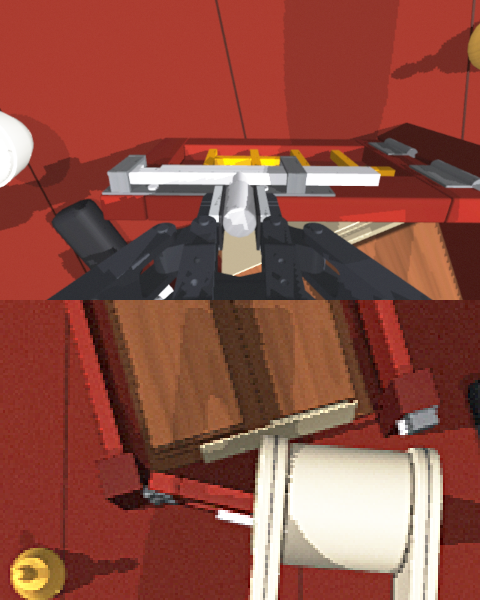

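The wrist view shows the gate swung out with the bar (108,185)–(380,180) still parallel to the jaws, and the knob gripped at (240,210). The top view shows the free gate well off the stall. I'll hand in, with a quick numeric check first.

```bash
python3 - <<'E'
from bench import readout, r
import numpy as np
from h import *
w,t=pickle.load(open("p4.pkl","rb"));k=640/480
a=onz(w,148*k,220*k,178);b=onz(w,300*k,221*k,178);d=b-a;print("rail dir deg",np.degrees(np.arctan2(d[1],d[0])),"closed 106.6")
print("bell",onz(t,220+37/2.5,110+274/2.5,100))
H=np.array([531.2,204.3]);q=readout.sense();v=q["tool_pos"][:2]-H
print("angle",np.arctan2(-38.3-165.9*0+0,1) if 0 else np.radians(np.degrees(np.arctan2(15.0-204.3,580.2-531.2)-np.arctan2(v[1],v[0]))),q["finger_gap"])
r.hand_in()
E
```

```text
rail dir deg 77.53623835675224 closed 106.6
bell [436.188557 340.73371  100.      ]
angle 0.49809226191863565 18.515199212918
the job is handed in; nothing more can be done
```

The gate is standing about 15 cm ajar, with the bolt's knob still in the fingers, and the job is handed in. No verdict came back.

- **Bolt:** I pinched the knob from above and lifted the bar about 8 mm. I drew it about 46 mm along the gate, clear of the keeper. The wrist force stayed at about 4 N or less at each reading, with no sign of the bar catching on the lip.
- **Gate:** I swung it along the hinge arc with the knob in hand. It stands at 0.498 rad from the arm's pose and about 29° (0.507 rad) from the rail in the wrist picture, so the two checks agree.
- **Hold:** The finger opening was 18.5 mm on the 20 mm knob, the grip was set to 50 N, and the arm was still. It finished at about 8 s of the 38 s.
- **Bystanders:** The bell measured within 3 mm of where it started, which is about the accuracy of the cameras. I did not re-measure the tea bowl or spectacle case; the arm never came near them.

No check failed. The finger opening read about 1.5 mm under the knob's 20 mm throughout.

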